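# Tare the paint scale through its recessed key

### The job

Zero the art room's bench scale with the paint pot standing on it: with a fingertip, push the sliding guard fully off the round well, then reach down into that well, press the sunken tare key all the way down, hold it down for about a second and let it spring up again. Leave the guard open, take the hand away, and do not press the power key in the square well or lift or move the pot, carton, bottle or pencil.

Things in the scene. Friction and masses are not known exactly. Their poses are not given: they have to be found in the camera images.
- scale: white bench scale, fixed, 300 x 260 mm; origin under its centre on the table, z up. Console (block nearest the robot, local x -150 to -30 mm, y along it): flat top 55 mm above the table, two wells, dark display strip. Behind it, towards +x, a round steel pan, 170 mm in diameter, centre at local (65, 0), top 56 mm above the table.
- tare_mouth (a point): centre of the mouth of the round tare well, level with the console's top (local -105, -75, 55 mm). The well is straight, vertical, 48 mm in diameter and 37 mm deep; the guard lies over it at the start.
- tare_key_top (a point): centre of the top of the tare key, a grey upright round plunger 28 mm in diameter in the middle of the round well. Up, its top is 25 mm below the console's top; it goes straight down 6 mm.
- tare_key (a joint): travel of the tare key: 0 up, 0.006 m fully down. Spring: it begins to move at about 1.5 N, is fully down at about 5 N, and comes up by itself when let go.
- guard_face (a point): centre of the guard's flat upright push face, 56 mm wide, looking to the scale's -y, 1 to 21 mm above the console's top. The guard is a grey wedge, 66 mm long along the scale's y, its top stepping down from 21 mm here to 5 mm at the other end. Aluminium rails 5 mm high run along the scale's y, 31 mm either side of its centre line.
- guard (a joint): slide of the guard along the scale's +y: 0 centred over the round well, 0.07 m at its stop, with the round well wholly open from 0.057 m on. It starts between 0 and 0.018 m. It resists with about 1.5 N of friction and stays where it is left.
- power_mouth (a point): centre of the mouth of the square power well, 48 mm wide, level with the console's top (local -105, 75, 55 mm). It is never covered and holds a key like the tare key, also 25 mm down. Not to be pressed.
- power_key (a joint): travel of the power key: 0 up, 0.006 m fully down.
- pot: white ceramic paint pot, 64 mm in diameter at the rim and 50 mm high, loose on the pan; origin at the centre of its underside.
- carton: white paper carton 50 x 70 x 90 mm high, loose on the table beside the scale; origin at the centre of its underside.
- bottle: pale translucent bottle with a red cap, 60 mm in diameter and 160 mm high, loose on the table beside the scale; origin at the centre of its underside.
- pencil: red six-sided pencil, 8 mm thick and 176 mm long, lying along its own y on the table between the robot and the console; origin under the middle of its painted shaft.
Mind the look-alikes: they are no part of the job. What is shaped like the pot but purple is not meant.

How it is judged (in metres and radians):
On the way, in this order (a step that is already met when the one before it is completed fails the run):
1. the guard is pushed off the round well (value of joint guard above 0.051 m), for 0.2 s.
2. the tare key is held fully down (value of joint tare_key above 0.0045 m and value of joint guard above 0.051 m), for 0.6 s.
At the end, for the whole second after the job is handed in: The guard is off the round well (slide over 51 mm), the tare key has been held down (over 4.5 mm of its 6 mm for at least 0.6 s) and is up again (under 1 mm), the power key is up, and pot, carton, bottle and pencil are within 20 mm of where they were (value of joint guard above 0.051 m and value of joint each of tare_key, power_key below 0.001 m and distance of each of pot, carton, bottle, pencil from where it was at the start of the episode below 0.02 m and linear speed of pot below 0.02 m/s); the robot touches nothing.
It fails at once if the power key is pressed (over 3 mm) (value of joint power_key above 0.003 m).
It fails at once if the pot is moved or lifted by more than 20 mm (distance of pot from where it was at the start of the episode above 0.02 m).
It fails at once if the carton is moved or lifted by more than 20 mm (distance of carton from where it was at the start of the episode above 0.02 m).
It fails at once if the bottle is moved or lifted by more than 20 mm (distance of bottle from where it was at the start of the episode above 0.02 m).
It fails at once if the pencil is moved or lifted by more than 20 mm (distance of pencil from where it was at the start of the episode above 0.02 m).
It also fails if it takes over 45 s, if anything falls off the work surface, if the arm or the gripper's body presses on something with over 40 N, if the wrist force passes 120 N, or if a joint passes its speed limit or range.

### The arm

A 7-joint arm with a two-finger parallel gripper is mounted at the origin on the work surface. World frame = base frame: x ahead of the robot, y to its left, z up, the work surface at z = 0. Lengths are in mm, angles in rad, forces in N, time in s.
With the tool pointing down it reaches from about 400 to 875 mm from the base axis. Payload 4.4 kg.
Tool frame: the origin (TCP) lies midway between the tips of the shut fingers; the grasp point (between the pads) lies 19 mm behind it (ctrl.pinch_z is the distance from the TCP to the grasp point, in mm); z points along the fingers, y is the line along which they close (so a half turn about z gives the same grasp; the last joint's range is limited). The gripper opens to 85 mm and grips with 20 to 120 N. Pads are 22 mm wide; open, the fingers measure 114 mm over their backs; the gripper's body (76 mm by 85 mm) begins 54 mm behind the grasp point. The pads swing forward as they close: fully open they stand 13 mm farther back than shut.
Start: joints at [1.194, 0.628, 0.038, 1.517, -0.027, 0.996, -0.02], TCP at [198.811, -618.863, 231.313] pointing down, gripper open.
Joint ranges: [-3.06, 3.06], [-0.37, 2.12], [-1.25, 1.32], [0.18, 2.47], [-1.1, 4.24], [0.23, 1.98], [-2.94, 2.94]. Speed limits (rad/s): [2.57, 2.57, 3.14, 3.14, 3.14, 3.14, 3.14].

### API

Orientations are given as [roll, pitch, yaw] about the fixed x, y, z axes, in that order (R = Rz(yaw) Ry(pitch) Rx(roll)).
In Python, from cell import read_state, cams, order, ctrl gives the robot as it stands.
- The arm moves only by the tool move_arm, never from a script. Its argument "targets" is text: rows parted by semicolons, each of 7 numbers parted by spaces: the gripper's target within -1 to 1 (fully open at 1, half-way at 0, shut at -1), then the shift along the tool's x, y, z in cm, then the turn, a rotation vector about the tool's x, y, z in degrees. A call has 1 to 5 rows; each row shifts and turns the commanded pose from where the row before left it, along the tool's axes as they then stand; what a row does not reach is not made up. A row lasts 1/12 s, in which the tool goes at most 41.7 mm and 7.16 degrees, less where a joint would pass 70% of its speed; a pose out of reach is approached as far as the arm can. A call with a gripper value outside its range is refused whole. The fingers move at their own pace and stop on an object; the grip force is fixed at half the most. Time passes only in rows, so rows that do not move let the fingers close. It gives the time, the measured TCP pose, the force, the opening and the grip force at its end, in the units of the state.
- read_state(): the state, without advancing time (a new reading comes with each control period).
- cams.get_image(name): name is "scene" or "side" or "wrist"; returns a dict with "color" (420x560x3 uint8, red, green, blue), "fovy" (degrees; the focal length in pixels is half the picture's height over the tangent of half this angle, whatever the lens; pixels are square), "cx", "cy" (the principal point, pixels), "rvec" (rotation vector, rad) and "tvec" (3), from world to camera coordinates, as OpenCV has them. Camera axes: x right, y down, z forward; pixel columns grow to the right and rows downward; lengths in mm; the calibration is good to about 2 mm. A picture is of the moment at which its call begins. There is no depth.
- order.finish_job(): hands the job in; it is judged then, once.
The state is a dict: "clock": time; "qpos": joint angles; "qd": joint speeds; "tau": joint torques, N m; "eef_pos": TCP position; "tool_rot": TCP orientation; "force": force on the tool from outside, world axes, zero at the start; "torque": the same for the moment, N m; "width": finger opening in mm; "gripper_force": force on a finger pad.
Only numpy, scipy, OpenCV 4.12 (cv2) and the standard library are available. Lean on these libraries where they do the work, as an engineer would, in place of code of your own. Each camera call takes 0.05 s, during which the arm holds its last target. There are 200 camera calls.

## Working session

There is one attempt and no reset: what is moved stays moved. The work goes in short steps, Python scripts to look and compute and a tool call to move; the robot and the scene stay as the last step left them, time stands still between calls to the robot, and variables do not carry over. Pictures are saved under pics/ and viewed, at most 10 in all, crops included, and the job is handed in when it is done.

Besides the shell and the picture viewer there is one more tool, called after ">>>" by a JSON object that holds its "method" and its "body". move_arm: Moves the arm, as the interface text tells. Its arguments: {"type":"object","properties":{"targets":{"type":"string"}},"required":["targets"]}

```bash
mkdir -p pics
cat > h.py <<'E'
import numpy as np, cv2
from cell import read_state, cams, order, ctrl
def cam(im):
    f=im["color"].shape[0]/2/np.tan(np.radians(im["fovy"])/2)
    K=np.array([[f,0,im["cx"]],[0,f,im["cy"]],[0,0,1.]])
    return K,np.array(im["rvec"],float).ravel(),np.array(im["tvec"],float).ravel()
def toz(im,px,z):
    K,r,t=cam(im);R=cv2.Rodrigues(r)[0];c=-R.T@t
    d=R.T@np.linalg.solve(K,[px[0],px[1],1.]);return c+d*(z-c[2])/d[2]
def proj(im,P):
    K,r,t=cam(im);return cv2.projectPoints(np.array(P,float).reshape(-1,1,3),r,t,K,None)[0].reshape(-1,2)
E
python3 - <<'E'
from h import *
import pickle
for n in ["scene","side"]:
    im=cams.get_image(n);pickle.dump(im,open(n+".pkl","wb"))
    cv2.imwrite(f"pics/{n}0.png",cv2.resize(im["color"][:,:,::-1],(800,600),interpolation=cv2.INTER_CUBIC))
    print(n,im["fovy"],im["cx"],im["cy"])
s=read_state();print(s)
E
```

```text
scene 48.68054195280468 280.2700674453192 212.39446277988768
side 47.15170486917336 284.37423896370035 210.1207230196363
{'clock': 0.1, 'qpos': array([ 1.19415766,  0.62925513,  0.03841382,  1.51824711, -0.02700109,
        0.99633212, -0.02000512]), 'qd': array([ 0.00053673, -0.00249107,  0.00145926, -0.00424163,  0.00039278,
        0.00068294,  0.00057993]), 'tau': array([ 3.11118238e-03, -5.64533150e+01,  1.23012006e+00, -1.93976319e+01,
        1.11676881e-02,  5.38441105e-03, -2.47757936e-05]), 'eef_pos': array([ 198.68271947, -618.30149858,  230.48620973]), 'tool_rot': array([-3.13986772e+00, -1.78174683e-06,  3.10858451e-01]), 'force': array([0.67498873, 0.2730461 , 0.10454619]), 'torque': array([ 0.00402019, -0.01154352, -0.03271185]), 'gripper_force': 0.0, 'width': 85.12091762247944}
```

View pics/scene0.png

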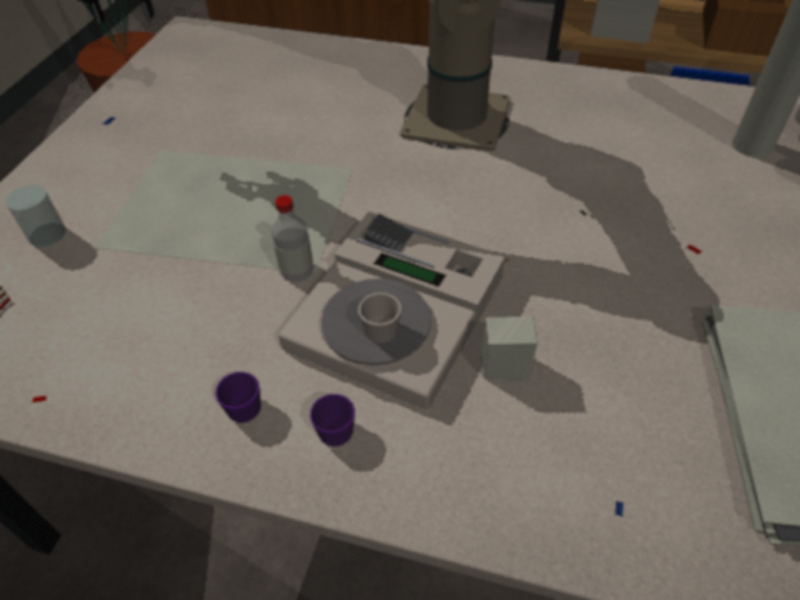

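View pics/side0.png

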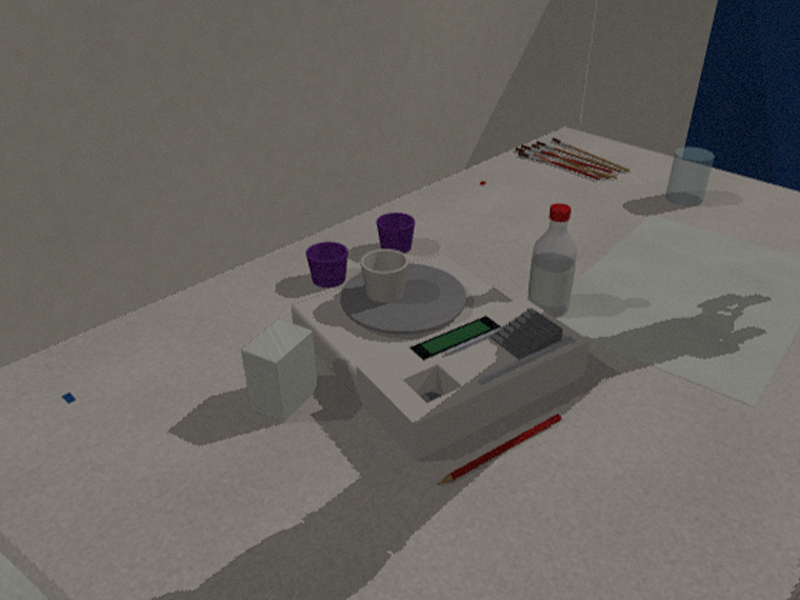

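Both views show the white pot on the scale pan, at scene (380,315); the purple pots at (238,395) and (333,418) are look-alikes. The guard is the ribbed grey wedge at side (527,335), beside the bottle. The square power well is at side (432,383). I'll enlarge the console.

Run:
```python
from h import *
import pickle
o=[]
for n,(x,y) in [("scene",(200,135)),("side",(270,205))]:
    im=pickle.load(open(n+".pkl","rb"))
    c=im["color"][y:y+150 if n=="scene" else y+150,x:x+165,::-1]
    c=cv2.convertScaleAbs(c,alpha=1.6)
    if n=="scene":c=im["color"][135:285,190:365,::-1]
    else:c=im["color"][205:345,245:420,::-1]
    c=cv2.resize(c,None,fx=4.5,fy=4,interpolation=cv2.INTER_CUBIC)
    cv2.imwrite(f"pics/{n}1.png",cv2.convertScaleAbs(c,alpha=1.5))
    print(n,-cv2.Rodrigues(cam(im)[1])[0].T@cam(im)[2], proj(im,[[0,0,0],[198,-618,230],[500,0,0],[500,-200,0]])/.7)
```

```text
scene [1260.8725826   235.34209324  840.29212852] [[455.54697641 117.11987183]
 [127.85408722  26.51302732]
 [394.15395    275.59334036]
 [287.29203107 255.22568455]]
side [ 90.35691965 559.38780232 558.14781227] [[948.16116733 632.36124525]
 [957.33159652 133.34467743]
 [488.6335828  370.75541185]
 [575.9094205  308.37592127]]
```

View pics/scene1.png

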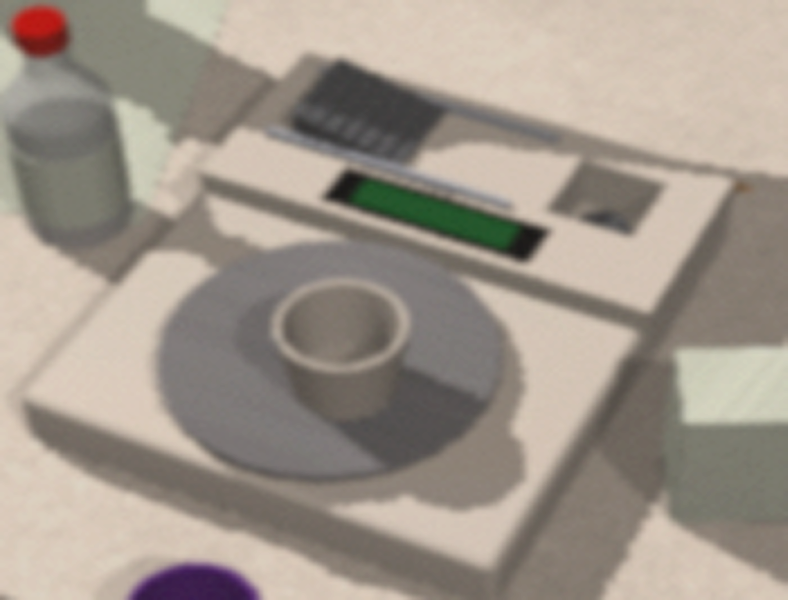

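View pics/side1.png

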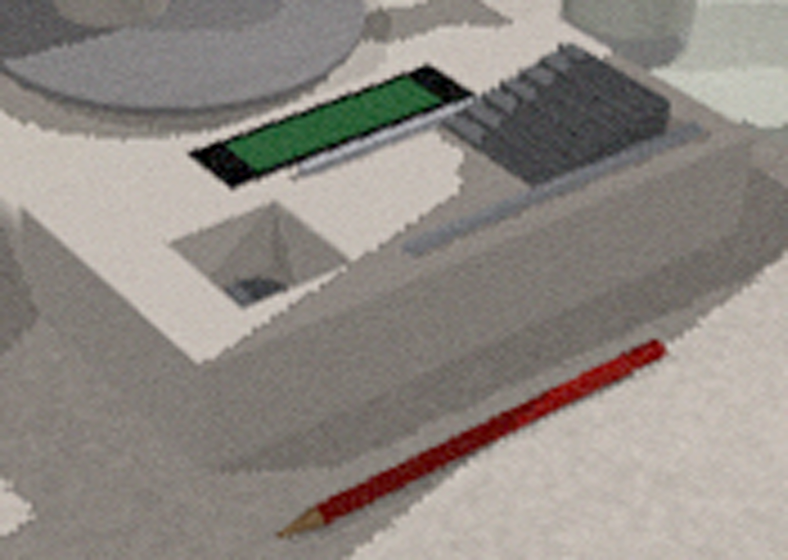

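```bash
cat > fit.py <<'E'
from h import *
import pickle
from scipy.optimize import least_squares
S=pickle.load(open("scene.pkl","rb"));D=pickle.load(open("side.pkl","rb"))
cs=lambda u,v:(190+u/4.5,135+v/4)
cd=lambda u,v:(245+u/4.5,205+v/4)
A=[(cs(310,55),(-150,-130,55)),(cs(735,178),(-150,130,55)),(cs(203,178),(-30,-130,55)),(cs(652,312),(-30,130,55))]
B=[(cd(202,362),(-150,130,55)),(cd(22,207),(-30,130,55)),(cd(170,242),(-81,99,55)),(cd(275,203),(-81,51,55)),(cd(348,262),(-129,51,55)),(cd(243,307),(-129,99,55)),(cd(750,143),(-150,-130,55))]
def W(p,L):
    L=np.atleast_2d(L).astype(float);c,s=np.cos(p[2]),np.sin(p[2])
    return np.c_[p[0]+c*L[:,0]-s*L[:,1],p[1]+s*L[:,0]+c*L[:,1],L[:,2]]
def res(p):
    return np.concatenate([(proj(im,W(p,[l for _,l in Q]))-[a for a,_ in Q]).ravel() for im,Q in((S,A),(D,B))])
r=least_squares(res,[550,-80,0.],x_scale=[100,100,.1],loss="soft_l1");p=r.x
def inv(P):
    c,s=np.cos(p[2]),np.sin(p[2]);d=np.array(P[:2])-p[:2];return np.array([c*d[0]+s*d[1],-s*d[0]+c*d[1]])
if __name__=="__main__":
    print(p,res(p).round(1))
    for im,q,z in[(D,cd(668,105),76),(D,cd(568,45),76),(D,cd(535,187),60),(D,cd(440,125),60),(S,cs(338,60),76),(S,cs(437,112),60),(S,cs(410,160),60)]:
        print(inv(toz(im,q,z)).round(1))
    print("tare",W(p,[-105,-75,55]).round(1))
    for n,im,q,z in[("bottle base front",S,cs(75,240),0),("bottle cap top",S,cs(40,18),160),("cap side",D,(560*.7,208*.7),160),("botbase side",D,(552*.7,312*.7),0),("penc tail",D,cd(658,350),4),("penc tip",D,cd(278,535),4)]:
        P=toz(im,q,z);print(n,P.round(0),inv(P).round(0))
E
python3 fit.py
```

```text
[ 5.80096378e+02  2.42759816e+01 -1.92555871e-01] [-1.7 -1.3 -0.4 -1.  -1.6 -2.2 -1.  -0.3 -0.2  2.7 -1.3 -0.3 -1.6  0.5
 -1.  -0.3  0.5  0.5 -0.6  0.7  0.6 -1.7]
[-134.3  -96.6]
[-78.8 -96.8]
[-133.6  -31.7]
[-80.2 -30.8]
[-129.3  -95.2]
[-126.   -33.1]
[-82.  -27.7]
tare [[462.7 -29.2  55. ]]
bottle base front [ 550. -165.   -0.] [   7. -191.]
bottle cap top [ 529. -169.  160.] [ -13. -199.]
cap side [ 530. -171.  160.] [ -12. -201.]
botbase side [ 519. -168.    0.] [ -23. -200.]
penc tail [384.  14.   4.] [-190.  -47.]
penc tip [417. 186.   4.] [-191.  128.]
```

>>> {"method": "move_arm", "body": {"targets": "-1 0 0 0 0 0 -6.8; -1 0 0 0 0 0 -6.8; -1 0 0 0 0 0 -6.8; -1 0 0 0 0 0 -6.8; -1 0 0 0 0 0 -6.8"}}

```text
clock: 0.52
eef_pos: [198.7, -618.5, 230.8]
tool_rot: [-3.141, -0.001, 0.91]
force: [0.8, 0.1, -0.1]
width: 25.5
gripper_force: 0.0
```

>>> {"method": "move_arm", "body": {"targets": "-1 0 0 0 0 0 -6.8; -1 0 0 0 0 0 -6.8; -1 0 0 0 0 0 -6.8; -1 0 0 0 0 0 -6.8; -1 0 0 0 0 0 0"}}

```text
clock: 0.93
eef_pos: [198.5, -618.6, 230.7]
tool_rot: [-3.141, -0.001, 1.382]
force: [-0.9, -0.7, -0.1]
width: 0.1
gripper_force: 0.0
```

```bash
cat > where.py <<'E'
from fit import *
from scipy.spatial.transform import Rotation as Ro
s=read_state();R=Ro.from_euler("xyz",s["tool_rot"]).as_matrix();P=s["eef_pos"]
print("t",s["clock"],"local",inv(P).round(1),"z",P[2].round(1),"rot",s["tool_rot"].round(3),"q",s["qpos"].round(2),"F",s["force"].round(1),"w",s["width"])
for n,L in(("above push",(-105,-125,150)),("above well",(-105,-75,150))):
    print(n,"tool shift cm",((R.T@(W(p,L)[0]-P))/10).round(2))
E
python3 where.py
```

```text
t 0.9333 local [-251.5 -704. ] z 230.7 rot [-3.141e+00 -1.000e-03  1.382e+00] q [ 1.37  0.64 -0.25  1.51  0.18  1.01  0.88] F [-0.9 -0.7 -0.1] w 0.06022394997467026
above push tool shift cm [57.84 14.85  8.14]
above well tool shift cm [62.84 14.87  8.15]
```

>>> {"method": "move_arm", "body": {"targets": "-1 3.7 1 0 0 0 0; -1 3.7 1 0 0 0 0; -1 3.7 1 0 0 0 0; -1 3.7 1 0 0 0 0; -1 3.7 1 0 0 0 0"}}

```text
clock: 1.35
eef_pos: [283.5, -445.0, 231.2]
tool_rot: [-3.142, -0.0, 1.375]
force: [1.5, 0.3, 0.3]
width: 0.3
gripper_force: 0.0
```

>>> {"method": "move_arm", "body": {"targets": "-1 3.7 1 0 0 0 0; -1 3.7 1 0 0 0 0; -1 3.7 1 0 0 0 0; -1 3.7 1 0 0 0 0; -1 3.7 1 0 0 0 0"}}

```text
clock: 1.77
eef_pos: [367.9, -273.0, 231.4]
tool_rot: [3.142, 0.0, 1.375]
force: [0.7, -0.6, 0.4]
width: -0.2
gripper_force: 0.0
```

>>> {"method": "move_arm", "body": {"targets": "-1 3.7 1 0 0 0 0; -1 3.7 1 0 0 0 0; -1 3.7 1 0 0 0 0; -1 3.7 1 0 0 0 0; -1 3 0.8 0 0 0 0"}}

```text
clock: 2.18
eef_pos: [449.6, -106.2, 231.5]
tool_rot: [3.141, -0.001, 1.377]
force: [-0.0, -0.6, 0.9]
width: 0.1
gripper_force: 0.0
```

```bash
python3 where.py
python3 - <<'E'
from h import *
im=cams.get_image("wrist");import pickle;pickle.dump(im,open("wrist.pkl","wb"))
cv2.imwrite("pics/w1.png",cv2.resize(cv2.convertScaleAbs(im["color"][:,:,::-1],alpha=1.4),(800,600)))
E
```

```text
t 2.1833 local [-103.1 -153. ] z 231.5 rot [ 3.141e+00 -1.000e-03  1.377e+00] q [ 0.42  0.38 -0.34  2.01  0.18  0.78 -0.21] F [-0.  -0.6  0.9] w 0.07189145177975544
above push tool shift cm [ 2.8  -0.19  8.15]
above well tool shift cm [ 7.8  -0.2   8.15]
```

View pics/w1.png

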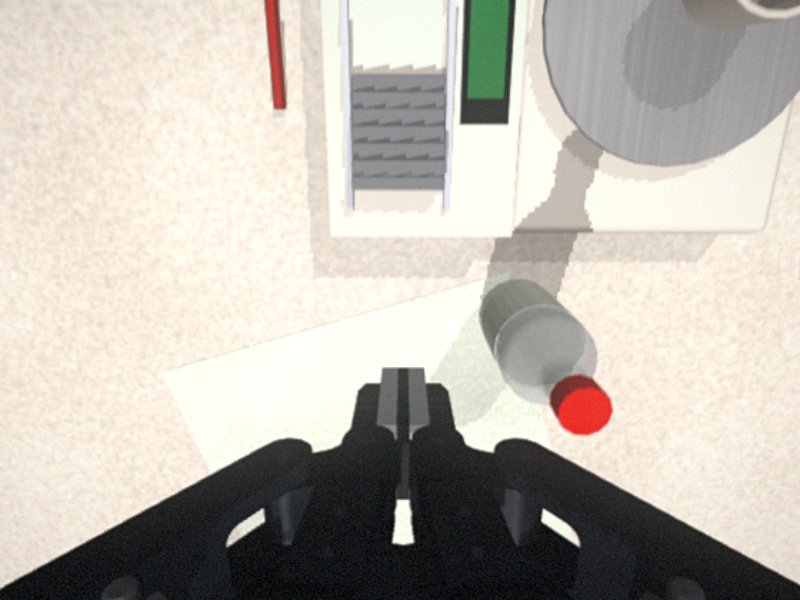

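The wrist view shows the guard at (400,130), its face at v≈189, the console edge at v≈235, and the bottle to the right at (540,350), clear of the push line. I'll check the pose against this view.

Run:
```python
from fit import *
im=pickle.load(open("wrist.pkl","rb"))
for n,q,z in[("(-150,-130)",(331,237),55),("(-30,-130)",(516,231),55),("face L",(354,188),76),("face R",(446,190),76),("guard far L",(354,72),60),("far R",(446,74),60),("cap",(582,405),160),("tip",(403,369),231)]:
    P=toz(im,np.array(q)*.7,z);print(n,P.round(1),inv(P).round(1))
```

```text
(-150,-130) [407.9 -75.2  55. ] [-150.  -130.6]
(-30,-130) [529.2 -94.9  55. ] [ -27.1 -126.7]
face L [432.2 -46.2  76. ] [-131.7  -97.5]
face R [486.5 -58.1  76. ] [-76.1 -98.7]
guard far L [445.3  18.8  60. ] [-131.2  -31.2]
far R [498.9   7.2  60. ] [-76.4 -32.3]
cap [ 529.4 -167.2  160. ] [ -13.1 -197.6]
tip [451.8 -98.5 231. ] [-102.4 -145.1]
```

>>> {"method": "move_arm", "body": {"targets": "-1 2.8 -0.1 0 0 0 0; -1 0 0 3.5 0 0 0; -1 0 0 3.5 0 0 0; -1 0 0 3.5 0 0 0; -1 0 0 3 0 0 0"}}

```text
clock: 2.65
eef_pos: [452.4, -81.6, 94.7]
tool_rot: [-3.141, 0.0, 1.375]
force: [0.2, -0.9, 0.4]
width: 0.3
gripper_force: 0.0
```

>>> {"method": "move_arm", "body": {"targets": "-1 0 0 2 0 0 0; -1 0 0 1 0 0 0; -1 0 0 0 0 0 0"}}

```text
clock: 2.9
eef_pos: [451.2, -81.5, 64.1]
tool_rot: [-3.137, 0.001, 1.376]
force: [-0.0, 0.1, -0.1]
width: 0.1
gripper_force: 0.0
```

```bash
python3 where.py
```

```text
t 2.9 local [-106.3 -128.5] z 64.1 rot [-3.137e+00  1.000e-03  1.376e+00] q [ 0.25  0.66 -0.19  2.17  0.35  0.34 -0.43] F [-0.   0.1 -0.1] w 0.0685523945929085
above push tool shift cm [ 0.35  0.08 -8.59]
above well tool shift cm [ 5.35  0.07 -8.59]
```

>>> {"method": "move_arm", "body": {"targets": "-1 1 0 0 0 0 0; -1 1 0 0 0 0 0; -1 1 0 0 0 0 0; -1 1 0 0 0 0 0; -1 1 0 0 0 0 0"}}

```text
clock: 3.32
eef_pos: [463.3, -31.3, 67.1]
tool_rot: [3.14, -0.0, 1.379]
force: [-0.4, -2.2, 0.9]
width: 0.1
gripper_force: 1.0
```

>>> {"method": "move_arm", "body": {"targets": "-1 1 0 0 0 0 0; -1 0.7 0 0 0 0 0; -1 0.6 0 0 0 0 0; -1 0 0 0 0 0 0"}}

```text
clock: 3.65
eef_pos: [467.4, -7.8, 66.5]
tool_rot: [3.141, -0.001, 1.381]
force: [0.1, 0.0, 0.0]
width: 0.0
gripper_force: 0.0
```

```bash
python3 where.py
```

```text
t 3.65 local [-104.4  -53.1] z 66.5 rot [ 3.141e+00 -1.000e-03  1.381e+00] q [ 0.08  0.66 -0.17  2.15  0.31  0.35 -0.54] F [0.1 0.  0. ] w 0.009127882981414473
above push tool shift cm [-7.18 -0.07 -8.36]
above well tool shift cm [-2.18 -0.06 -8.35]
```

>>> {"method": "move_arm", "body": {"targets": "-1 0.2 0 0 0 0 0; -1 0 0 0 0 0 0; -1 -1.5 0 0 0 0 0; -1 -3 0 -4 0 0 0; -1 -3 0 -4 0 0 0"}}

```text
clock: 4.07
eef_pos: [452.8, -71.6, 132.0]
tool_rot: [-3.136, -0.0, 1.381]
force: [0.9, -1.0, 0.1]
width: -0.1
gripper_force: 0.0
```

>>> {"method": "move_arm", "body": {"targets": "-1 -1 0 -3 0 0 0; -1 0 0 0 0 0 0"}}

```text
clock: 4.23
eef_pos: [454.9, -85.2, 167.2]
tool_rot: [3.134, 0.001, 1.373]
force: [1.2, -0.2, -0.5]
width: 0.1
gripper_force: 0.0
```

```bash
python3 where.py
python3 - <<'E'
from h import *
im=cams.get_image("wrist");import pickle;pickle.dump(im,open("wrist2.pkl","wb"))
cv2.imwrite("pics/w2.png",cv2.resize(cv2.convertScaleAbs(im["color"][:,:,::-1],alpha=1.4),(800,600)))
E
```

```text
t 4.2333 local [-101.9 -131.4] z 167.2 rot [3.134e+00 1.000e-03 1.373e+00] q [ 0.34  0.48 -0.31  2.09  0.25  0.6  -0.34] F [ 1.2 -0.2 -0.5] w 0.10015961063070637
above push tool shift cm [ 0.64 -0.32  1.71]
above well tool shift cm [ 5.64 -0.35  1.71]
```

View pics/w2.png

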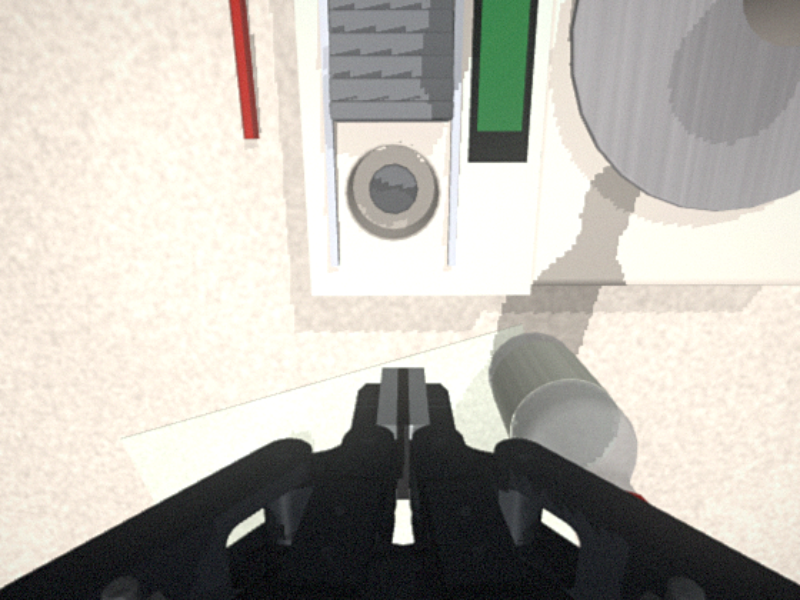

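The guard is fully open: the round well mouth is centred at about (393,191) with the key at (393,188), and the guard face is at v≈121.

Run:
```python
from fit import *
from scipy.spatial.transform import Rotation as Ro
im=pickle.load(open("wrist2.pkl","rb"))
s=read_state();R=Ro.from_euler("xyz",s["tool_rot"]).as_matrix();print(s["eef_pos"],s["tool_rot"])
for n,q,z in[("mouth",(393,191),55),("key",(393,188),30),("face",(391,121),76),("corner",(312,295),55)]:
    P=toz(im,np.array(q)*.7,z);print(n,P.round(1),inv(P).round(1),"tool mm",(R.T@(P-s["eef_pos"])).round(1))
```

```text
[454.27917627 -83.65395792 165.27700835] [3.13611600e+00 2.38277967e-04 1.37451822e+00]
mouth [462.6 -29.1  55. ] [-105.1  -74.8] tool mm [ 55.2  -3.1 110.2]
key [462.3 -29.2  30. ] [-105.4  -75. ] tool mm [ 55.1  -3.5 135.2]
face [468.5   3.1  76. ] [-105.5  -42.2] tool mm [87.9 -3.4 89.2]
corner [407.6 -75.1  55. ] [-150.3 -130.5] tool mm [ -0.7 -48.  110. ]
```

>>> {"method": "move_arm", "body": {"targets": "-1 3 -0.2 0 0 0 0; -1 2.5 -0.1 0 0 0 0; -1 0 0 3 0 0 0; -1 0 0 3 0 0 0; -1 0 0 2 0 0 0"}}

```text
clock: 4.7
eef_pos: [458.9, -25.8, 80.5]
tool_rot: [-3.138, -0.0, 1.381]
force: [0.1, 0.0, -0.8]
width: 0.1
gripper_force: 0.0
```

>>> {"method": "move_arm", "body": {"targets": "-1 0 0 0 0 0 0; -1 0 0 0 0 0 0; -1 0 0 0 0 0 0; -1 0 0 0 0 0 0"}}

```text
clock: 5.03
eef_pos: [461.3, -26.8, 83.9]
tool_rot: [3.14, -0.001, 1.379]
force: [0.7, -0.8, 1.0]
width: -0.0
gripper_force: 0.0
```

```bash
python3 where.py
```

```text
t 5.0333 local [-106.9  -72.8] z 83.9 rot [ 3.140e+00 -1.000e-03  1.379e+00] q [ 0.14  0.63 -0.21  2.15  0.33  0.39 -0.53] F [ 0.7 -0.8  1. ] w -0.03053336073172902
above push tool shift cm [-5.21  0.2  -6.61]
above well tool shift cm [-0.21  0.2  -6.61]
```

>>> {"method": "move_arm", "body": {"targets": "-1 -0.2 0.2 1 0 0 0; -1 0 0 1 0 0 0; -1 0 0 1 0 0 0; -1 0 0 1 0 0 0; -1 0 0 0.8 0 0 0"}}

```text
clock: 5.45
eef_pos: [462.6, -29.6, 34.6]
tool_rot: [3.14, -0.0, 1.378]
force: [-0.7, -0.1, -0.0]
width: -0.1
gripper_force: 0.0
```

>>> {"method": "move_arm", "body": {"targets": "-1 0 0 0 0 0 0; -1 0 0 0 0 0 0; -1 0 0 0.3 0 0 0; -1 0 0 0.3 0 0 0; -1 0 0 0.2 0 0 0"}}

```text
clock: 5.87
eef_pos: [462.7, -29.3, 27.2]
tool_rot: [3.14, -0.0, 1.379]
force: [-0.3, -1.4, 3.4]
width: -0.0
gripper_force: 1.5
```

>>> {"method": "move_arm", "body": {"targets": "-1 0 0 0 0 0 0; -1 0 0 0 0 0 0"}}

```text
clock: 6.03
eef_pos: [462.7, -29.3, 27.2]
tool_rot: [3.14, -0.0, 1.379]
force: [0.6, 0.0, 3.0]
width: 0.2
gripper_force: 1.5
```

>>> {"method": "move_arm", "body": {"targets": "-1 0 0 0.2 0 0 0; -1 0 0 0.2 0 0 0; -1 0 0 0 0 0 0; -1 0 0 0 0 0 0"}}

```text
clock: 6.37
eef_pos: [462.7, -29.3, 23.9]
tool_rot: [3.14, -0.0, 1.379]
force: [-0.1, -0.2, 14.3]
width: -0.2
gripper_force: 7.2
```

The key is bottomed at 14 N, so I'll hold it for about a second.

>>> {"method": "move_arm", "body": {"targets": "-1 0 0 0 0 0 0; -1 0 0 0 0 0 0; -1 0 0 0 0 0 0; -1 0 0 0 0 0 0; -1 0 0 0 0 0 0"}}

```text
clock: 6.78
eef_pos: [462.8, -29.3, 23.9]
tool_rot: [3.14, -0.0, 1.379]
force: [-0.9, -0.5, 13.8]
width: 0.0
gripper_force: 7.2
```

>>> {"method": "move_arm", "body": {"targets": "-1 0 0 0 0 0 0; -1 0 0 0 0 0 0; -1 0 0 0 0 0 0; -1 0 0 0 0 0 0; -1 0 0 0 0 0 0"}}

```text
clock: 7.2
eef_pos: [462.8, -29.3, 23.9]
tool_rot: [3.14, -0.0, 1.379]
force: [-0.9, -0.4, 14.6]
width: -0.3
gripper_force: 7.2
```

>>> {"method": "move_arm", "body": {"targets": "-1 0 0 -1 0 0 0; -1 0 0 -1 0 0 0; -1 0 0 -1.5 0 0 0; -1 0 0 -2 0 0 0; -1 0 0 -3 0 0 0"}}

```text
clock: 7.62
eef_pos: [460.0, -29.2, 107.1]
tool_rot: [-3.137, 0.001, 1.379]
force: [1.1, -0.3, -0.5]
width: 0.1
gripper_force: 0.0
```

>>> {"method": "move_arm", "body": {"targets": "-1 0 0 -3 0 0 0; -1 -3 0 -3 0 0 0; -1 -3 0 -2 0 0 0; -1 0 0 0 0 0 0; -1 0 0 0 0 0 0"}}

```text
clock: 8.03
eef_pos: [450.4, -89.9, 188.1]
tool_rot: [3.14, 0.001, 1.374]
force: [0.6, 0.1, 0.2]
width: 0.2
gripper_force: 0.0
```

```bash
python3 where.py
python3 - <<'E'
from h import *
im=cams.get_image("wrist");import pickle
cv2.imwrite("pics/w3.png",cv2.resize(cv2.convertScaleAbs(im["color"][:,:,::-1],alpha=1.4),(800,600)))
E
```

```text
t 8.0333 local [-105.4 -136.9] z 188.1 rot [3.140e+00 1.000e-03 1.374e+00] q [ 0.42  0.45 -0.4   2.07  0.27  0.67 -0.35] F [0.6 0.1 0.2] w 0.1701353667245991
above push tool shift cm [1.19 0.03 3.81]
above well tool shift cm [6.19 0.01 3.8 ]
```

View pics/w3.png

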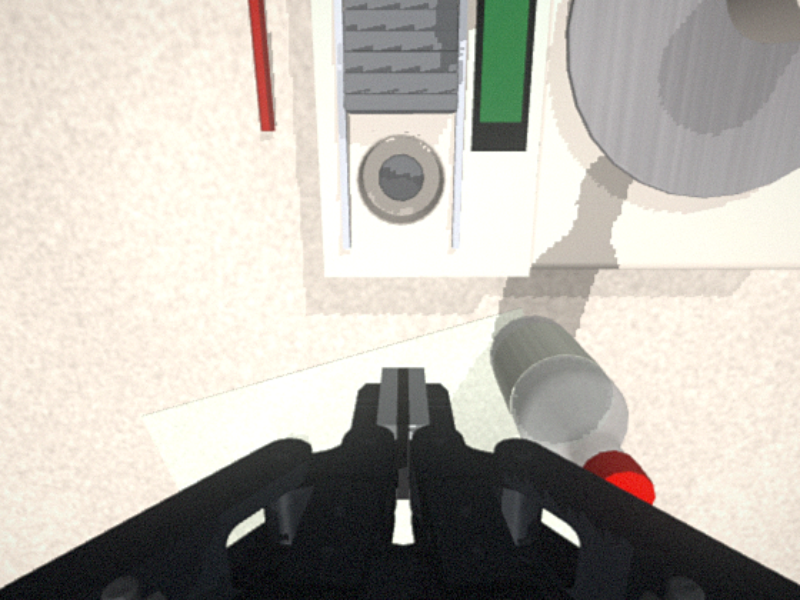

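The well is open with the key up at (401,178), the guard is still off with its face at v≈112, the bottle is upright and the hand is clear. I'll raise the hand a little more and hand in.

>>> {"method": "move_arm", "body": {"targets": "-1 0 0 -3 0 0 0; -1 0 0 -3 0 0 0; -1 0 0 0 0 0 0; -1 0 0 0 0 0 0"}}

```text
clock: 8.42
eef_pos: [451.4, -86.3, 247.6]
tool_rot: [3.14, -0.0, 1.381]
force: [0.8, -0.6, 0.0]
width: -0.0
gripper_force: 0.0
```

```bash
python3 -c "
from cell import order
print(order.finish_job())"
```

```text
the job is handed in; nothing more can be done
None
```

I pushed the guard off the round well (about 66 mm by the camera), held the tare key fully down for about a second, let it spring up, withdrew the hand and handed the job in at about 8.4 s; no verdict was returned.

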